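Set the sine plate of a bonding station to 30 degrees on a setup block

ROBOT

A 6-joint arm with a two-finger parallel gripper is mounted at the origin on the work surface; the furniture and walls round the work are solid. World frame = base frame: x ahead of the robot, y to its left, z up, the work surface at z = 0. Lengths are in m, angles in rad, forces in N, time in s.
With the tool pointing down it reaches from about 0.375 to 0.975 m from the base axis. Payload 3.8 kg.
Tool frame: the origin (TCP) lies midway between the tips of the shut fingers; the grasp point (between the pads) lies 19 mm behind it; z points along the fingers, y is the line along which they close (so a half turn about z gives the same grasp; the last joint's range is limited). The gripper opens to 85 mm and grips with 20 to 120 N. Pads are 22 mm wide; open, the fingers measure 114 mm over their backs; the gripper's body (76 mm by 85 mm) begins 54 mm behind the grasp point. The pads swing forward as they close: fully open they stand 13 mm farther back than shut.
Start: joints at [1.233, 0.264, 1.604, -0, 1.274, -0.037], TCP at [0.2, 0.645, 0.231] pointing down, gripper open.
Joint ranges: [-2.63, 2.63], [-0.94, 2.18], [0.31, 2.57], [-1.31, 4.45], [0, 2.66], [-2.55, 2.55]. Speed limits (rad/s): [2.57, 2.57, 3.14, 3.14, 3.14, 3.14].

INTERFACE

Orientations are given as a rotation vector (axis times angle).
In Python, from workcell import read_state, vision, ticket gives the robot as it stands. The module is installed in compiled form; this text tells all that it offers.
- The arm moves only by the tool jog_arm, never from a script. Its arguments are lists of equal length, an entry for each row: "turn": the turn, a rotation vector about the tool's x, y, z in rad, a list of three; "delta_pos": the shift along the tool's x, y, z in m, a list of three; "gripper": the finger opening in m, from 0 to 0.0854. In form: {"turn": [[rx, ry, rz], ...], "delta_pos": [[dx, dy, dz], ...], "gripper": [gripper, ...]}. A call has 1 to 20 rows; each row shifts and turns the commanded pose from where the row before left it, along the tool's axes as they then stand; what a row does not reach is not made up. A row lasts 1/12 s, in which the tool goes at most 41.7 mm and 7.16 degrees, less where a joint would pass 70% of its speed; a pose out of reach is approached as far as the arm can. A call with a gripper value outside its range is refused whole. The fingers move at their own pace and stop on an object; "grip_force" is the grip in N (left out, the last holds). Time passes only in rows, so rows that do not move let the fingers close. It gives the time, the measured TCP pose, the force, the opening and the grip force at its end, in the units of the state.
- read_state(): the state, without advancing time (a new reading comes with each control period).
- vision.read_camera(name): name is "side" or "top"; returns the picture (480x640x3 uint8, red, green, blue); there is no depth.
- vision.calibration(name): a dict with "vfov" (degrees; the focal length in pixels is half the picture's height over the tangent of half this angle, whatever the lens; pixels are square), "cx", "cy" (the principal point, pixels), "dist" ([k1, k2, p1, p2, k3] as OpenCV has them; the pictures are not rectified), "R" (3x3) and "t" (3): a world point X has camera coordinates R X + t. Camera axes: x right, y down, z forward; pixel columns grow to the right and rows downward; lengths in m; the calibration is good to about 2 mm. A picture is of the moment at which its call begins. calibration takes no time and is no camera call.
- ticket.finish_job(): hands the job in; it is judged then, once.
The state is a dict: "time": time; "q": joint angles; "joint_vel": joint speeds; "joint_torque": joint torques, N m; "tool_pos": TCP position; "tcp_rot": TCP orientation; "wrist_force": force on the tool from outside, world axes, zero at the start; "torque": the same for the moment, N m; "width": opening from 0.0 (shut) to 1.0 (fully open); "grip_force": force on a finger pad.
Only numpy, scipy, OpenCV 4.12 (cv2) and the standard library are available. Lean on these libraries where they do the work, as an engineer would, in place of code of your own. Each camera call takes 0.05 s, during which the arm holds its last target. There are 200 camera calls.

TASK

Set the tilting plate of the bonding station to 30 degrees: on the base, tip the standing steel block over towards the middle so that it lies across the base on one of its two long narrow sides (50 mm high, not flat on its broad face), and slide it until it is centred under the path of the plate's roller. Then bring the raised plate down gently, without slamming it, until its roller rests on the block, and leave it so. Do not knock the curing lamp that hangs over the plate, and leave the black sensor puck, the filter cube and the glue bottle where they are.

Things in the scene. Friction and masses are not known exactly. Their poses are not given: they have to be found in the camera images.
- station: Fixed aluminium base, 170 x 250 mm, its flat top 14 mm above the desk. Origin: centre of the underside; x towards the hinge (roughly to the robot's right), y along the hinge, z up. Steel hinge cheeks stand at x = 23 to 57 mm, |y| = 43 to 72 mm, 26 mm high; otherwise only the lamp's post. Block and sensor puck start on it near x = -47 mm, one towards each end in y (either way round).
- plate (a joint): Angle (rad) of the steel tilting plate: 0 level, grows as its free end (robot's left) rises, limit 1.40; starts raised. The stiff hinge holds it at any angle; 2 to 7 N at the free end move it, e.g. closed fingers reaching over the free edge. With the roller on a support h high: sin(angle) = h / 100 mm; h = 25, 50, 75 mm give 0.253, 0.524 (30 degrees), 0.848.
- hinge_axis (a point): Middle of the plate's hinge axis: x = +40 mm, y = 0, z = 24 mm in the station's frame. Axes as the station's.
- roller (a point): Centre of the plate's roller (steel, 20 mm diameter, 80 mm long, along the station's y), 100 mm from the hinge axis. At 30 degrees it stands at x = -46.6 mm, y = 0, z = 74 mm in the station's frame. Axes turn with the plate: y along the roller, x from the free end to the hinge, z out of the plate's upper face.
- plate_end (a point): Middle of the upper edge at the plate's free end, 119 mm from the hinge axis along the plate; axes as the roller's. The plate is 80 mm wide in y and 12 mm thick; its upper face lies 16 mm above the line through hinge axis and roller centre. A fence 11 mm high stands on that face at the hinge end.
- lamp: Curing lamp, fixed to the base; origin and axes the station's. Head: upright cylinder, 58 mm diameter, at x = +5 mm, y = 0, z = 329 to 398 mm, straight above the plate. 10 mm boom at z = 365 mm to a 13 mm post at x = +66, y = +95 mm, 390 mm high. A vertical tool at the plate or mid-base would hit the head; one leaning about 40 to 45 degrees to the free end's side (-x) passes.
- block: Loose steel block 25 (x) x 50 (y) x 75 mm (z) with dark holes, about 0.5 kg. Starts standing on a small end near one end of the base, x and y within 3 degrees of the station's. Origin: centre of the face it then stands on. Pushed near its top along y towards mid-base, it tips over its lower edge at 34 degrees of lean and falls onto a long narrow side (25 x 75 mm), then 50 mm high.
- block_center (a point): Centre of the block's volume, 37.5 mm from its origin along z; axes as the block's.
- uv_sensor: Bystander: loose black round sensor puck, 48 mm diameter, 17 mm high, on the base near the end opposite to the block. Origin: centre of its underside.
- filter_cube: Bystander: loose black cube of about 40 mm with a round window, on the desk. Origin: centre of its underside.
- glue_bottle: Bystander: loose small brown bottle with a black cap, 30 mm diameter, 62 mm high, on the desk to the far right. Origin: centre of its underside.
Things that resemble listed ones, but are neither listed nor needed, are in the scene too. Several things have the shape of the block; the one meant has the colours described above.

How it is judged:
By the outcome, as a careful person would: the job done as asked, in the order asked, and still so for the second after the job is handed in, with the robot touching nothing.
It also fails if it takes over 50 s, if anything falls off the work surface, if the arm or the gripper's body presses on something with over 40 N, if the wrist force passes 120 N, or if a joint passes its speed limit or range.

## Working session

There is one attempt and no reset: what is moved stays moved. The work goes in short steps, Python scripts to look and compute and a tool call to move; the robot and the scene stay as the last step left them, time stands still between calls to the robot, and variables do not carry over. Pictures are saved under pics/ and viewed, at most 10 in all, crops included, and the job is handed in when it is done.

Besides the shell and the picture viewer there is one more tool, called after ">>>" as name(argument=value, ...) on one line, values as JSON. jog_arm: Moves the arm, as the interface text tells. Its arguments: {"type":"object","properties":{"turn":{"type":"array","items":{"type":"array","items":{"type":"number"}}},"delta_pos":{"type":"array","items":{"type":"array","items":{"type":"number"}}},"gripper":{"type":"array","items":{"type":"number"}},"grip_force":{"type":"number"}},"required":["turn","delta_pos","gripper"]}

```bash
mkdir -p pics
python3 - <<'E'
from workcell import read_state, vision
import cv2
s=read_state();print(s)
for n in("side","top"):
    im=vision.read_camera(n);cv2.imwrite(f"pics/{n}0.png",im[:,:,::-1]);print(n,vision.calibration(n))
E
```

```text
{'time': 0.0, 'q': array([ 1.23311678e+00,  2.64793752e-01,  1.60540846e+00,  9.18286362e-07,
        1.27369423e+00, -3.68771541e-02]), 'joint_vel': array([ 0.00190672,  0.00078043,  0.00061013, -0.0017352 , -0.00042887,
       -0.00064693]), 'joint_torque': array([ 9.86557534e-04, -5.15144920e+01, -3.67298448e+01,  7.45568923e-05,
        1.36513149e-02,  5.07469224e-06]), 'tool_pos': array([0.19973241, 0.64399016, 0.22991607]), 'tcp_rot': array([-0.47065566, -3.10570036,  0.00355477]), 'wrist_force': array([ 0.53715119, -0.00287401, -0.89844528]), 'torque': array([-0.00847864, -0.00014289,  0.00401191]), 'grip_force': 0.0, 'width': 0.9998326171587243}
side {'vfov': 44.56553350353364, 'cx': 316.26748595307777, 'cy': 227.46003782520395, 'dist': array([0.01398998, 0.        , 0.        , 0.        , 0.        ]), 'R': array([[ 0.02687883, -0.99945171, -0.01933409],
       [-0.68861392, -0.00449217, -0.72511426],
       [ 0.72462983,  0.03280395, -0.68835711]]), 't': array([-0.05304723,  0.40595284,  0.70627745])}
top {'vfov': 54.47654383613039, 'cx': 322.00519561247194, 'cy': 234.99580179177448, 'dist': array([0.01083967, 0.        , 0.        , 0.        , 0.        ]), 'R': array([[ 0.00712842, -0.99956821, -0.02850576],
       [-0.98472581, -0.00205757, -0.17410012],
       [ 0.1739663 ,  0.02931142, -0.98431528]]), 't': array([-0.02977336,  0.54907386,  0.82939566])}
```

View pics/side0.png

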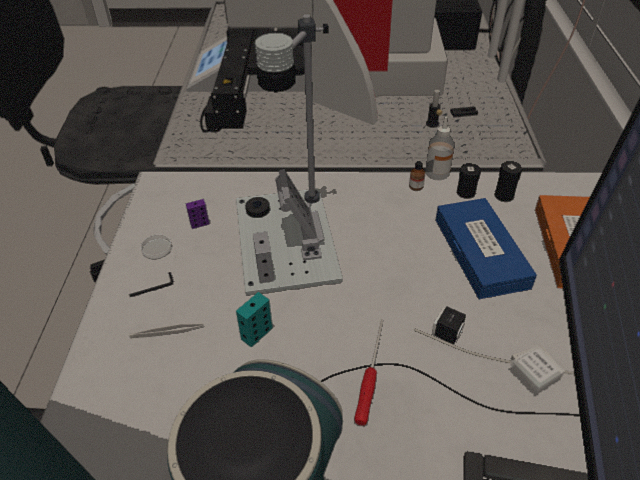

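View pics/top0.png

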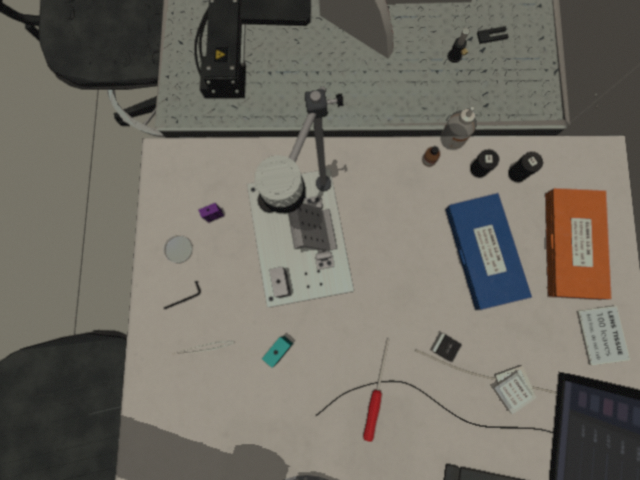

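Side view: standing grey steel block on the base at about (264,258), puck at (258,206), raised plate at about (300,210), lamp head at (276,62). Top view: block at (280,282), base corners at roughly (250,187), (333,176), (352,292) and (268,306).
Look-alikes for the block: teal block (254,318 side), purple block (197,213 side) and the steel-grey block on the base (264,258 side). The steel one with dark holes on the base fits the description. I'll check it in a close crop.

Run:
```python
import cv2,numpy as np
a=cv2.imread("pics/side0.png")[160:310,215:365];b=cv2.imread("pics/top0.png")[160:310,230:380]
r=lambda i:cv2.resize(i,(400,400),interpolation=cv2.INTER_CUBIC)
cv2.imwrite("pics/c0.png",np.hstack([r(a),r(b)]))
```

```text
(no output)
```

View pics/c0.png

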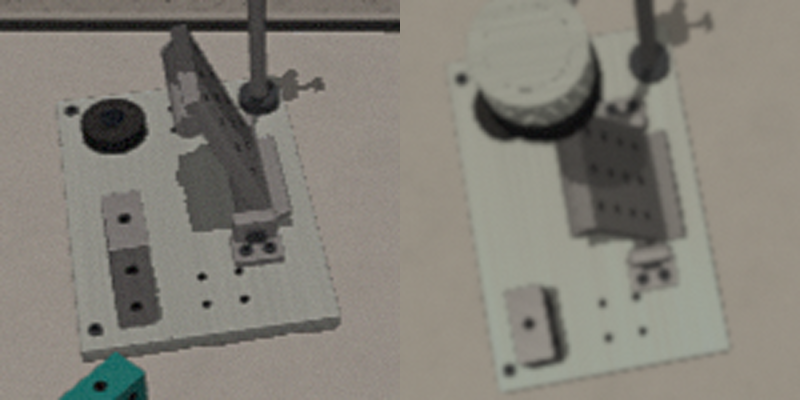

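The crop (scale 2.667, side crop origin (215,160), top crop origin (230,160)) confirms the choice. The steel block with dark holes stands at the near end of the base, its top at side (262,242) and top (278,282). The puck is at the far end, side (258,206), and the plate is raised at about 70°.

```bash
cat > h.py <<'E'
import numpy as np,cv2
from workcell import read_state, vision
from scipy.spatial.transform import Rotation as Ro
def cam(n):
    c=vision.calibration(n);f=240/np.tan(np.radians(c["vfov"]/2))
    return np.array([[f,0,c["cx"]],[0,f,c["cy"]],[0,0,1]]),np.array(c["dist"]),np.array(c["R"]),np.array(c["t"])
def ray(n,px):
    K,d,R,t=cam(n);p=cv2.undistortPoints(np.array(px,float).reshape(-1,1,2),K,d).reshape(-1,2)
    return -R.T@t,np.c_[p,np.ones(len(p))]@R
def onplane(n,px,z):
    o,d=ray(n,px);return o+d*((z-o[2])/d[:,2])[:,None]
def proj(n,X):
    K,d,R,t=cam(n);return cv2.projectPoints(np.array(X,float).reshape(-1,1,3),cv2.Rodrigues(R)[0],t,K,d)[0].reshape(-1,2)
def tri(pa,pb):
    (o1,d1),(o2,d2)=ray("side",[pa]),ray("top",[pb]);A=np.c_[d1[0],-d2[0]]
    s=np.linalg.lstsq(A,o2-o1,rcond=None)[0];a,b=o1+s[0]*d1[0],o2+s[1]*d2[0];return (a+b)/2,np.linalg.norm(a-b)
E
python3 - <<'E'
from h import *
for n in("side","top"):
    im=cv2.imread(f"pics/{n}0.png").astype(int)
    g=im[:,:,1]-im[:,:,2]  # green minus red
    m=((g>2)&(im[:,:,1]>130)).astype(np.uint8)
    box=(slice(160,320),slice(225,370));M=np.zeros_like(m);M[box]=m[box]
    M=cv2.morphologyEx(M,cv2.MORPH_CLOSE,np.ones((3,3)));M=cv2.morphologyEx(M,cv2.MORPH_OPEN,np.ones((3,3)))
    c=max(cv2.findContours(M,0,2)[0],key=cv2.contourArea);h=cv2.convexHull(c)
    ap=cv2.approxPolyDP(h,6,True).reshape(-1,2);print(n,cv2.contourArea(h),ap.tolist())
    P=onplane(n,h.reshape(-1,2),.014)[:,:2]
    print(cv2.minAreaRect((P*1000).astype(np.float32)),"\n",(onplane(n,ap,.014)*1e3).round().tolist())
t=lambda p:[(p[0]-400)/2.667+230,p[1]/2.667+160]
B=[(504,290),(545,283),(553,358),(512,367)]
print("block top",(onplane("top",[t(p) for p in B],.089)*1e3).round().tolist())
s=lambda p:[p[0]/2.667+215,p[1]/2.667+160]
print("side",(onplane("side",[s(p) for p in [(101,195),(141,190),(149,245),(108,252)]],.089)*1e3).round().tolist())
print("plate end corner near/far",[ (onplane("side",[s(p)],.15)*1e3).round() for p in [(180,25)]])
E
```

```text
Traceback (most recent call last):
ValueError: max() iterable argument is empty
```

```bash
cat > m.py <<'E'
from h import *
for n,pp in(("side",[(300,275),(245,240),(230,240),(345,240)]),("top",[(270,240),(320,270),(240,240),(370,270)])):
    im=cv2.imread(f"pics/{n}0.png");bl=cv2.GaussianBlur(im,(5,5),0).astype(int)
    smp=[bl[v,u] for u,v in pp];print(n,[x.tolist() for x in smp])
    lab=cv2.cvtColor(bl.astype(np.uint8),cv2.COLOR_BGR2LAB).astype(int);sl=[lab[v,u] for u,v in pp]
    b=np.mean(sl[:2],0);d=np.mean(sl[2:],0);print(b,d)
    w=b-d;m=(((lab-(b+d)/2)@w)>0)&(np.abs(lab-b).sum(2)<45)
    M=np.zeros(m.shape,np.uint8);M[160:320,225:370]=m[160:320,225:370]
    M=cv2.morphologyEx(M,cv2.MORPH_OPEN,np.ones((3,3)))
    c=max(cv2.findContours(M,0,2)[0],key=cv2.contourArea);h=cv2.convexHull(c)
    ap=cv2.approxPolyDP(h,5,True).reshape(-1,2);print(cv2.contourArea(h),ap.tolist())
    P=onplane(n,h.reshape(-1,2),.014)[:,:2]
    print(cv2.minAreaRect((P*1000).astype(np.float32)),"\n",(onplane(n,ap,.014)*1e3).round().tolist())
t=lambda p:[(p[0]-400)/2.667+230,p[1]/2.667+160]
B=[(504,290),(545,283),(553,358),(512,367)]
print("block top",(onplane("top",[t(p) for p in B],.089)*1e3).round().tolist())
s=lambda p:[p[0]/2.667+215,p[1]/2.667+160]
print("side",(onplane("side",[s(p) for p in [(101,195),(141,190),(149,245),(108,252)]],.089)*1e3).round().tolist())
print("base corners top",(onplane("top",[t(p) for p in [(502,391),(728,348),(446,64)]],.014)*1e3).round().tolist())
print("base corners side",(onplane("side",[s(p) for p in [(80,352),(338,318),(56,99)]],.014)*1e3).round().tolist())
E
python3 m.py
```

```text
side [[134, 142, 143], [134, 142, 143], [131, 139, 146], [133, 141, 148]]
[150. 127. 132.] [150. 129. 133.]
8353.0 [[236, 198], [278, 193], [321, 200], [342, 279], [246, 292]]
((552.9281005859375, 19.89954376220703), (251.73382568359375, 171.05767822265625), 11.014002799987793) 
 [[660.0, 126.0, 14.0], [676.0, 42.0, 14.0], [655.0, -45.0, 14.0], [445.0, -86.0, 14.0], [414.0, 78.0, 14.0]]
top [[145, 157, 156], [117, 126, 124], [131, 143, 150], [132, 144, 151]]
[149.  125.5 133.5] [152.5 128.  135. ]
1193.0 [[323, 202], [337, 249], [333, 266], [317, 273]]
((550.4892578125, -35.58080291748047), (42.147865295410156, 141.091552734375), 87.21553039550781) 
 [[622.0, -28.0, 14.0], [528.0, -56.0, 14.0], [494.0, -48.0, 14.0], [481.0, -17.0, 14.0]]
block top [[481.0, 65.0, 89.0], [486.0, 38.0, 89.0], [436.0, 32.0, 89.0], [430.0, 59.0, 89.0]]
side [[481.0, 66.0, 89.0], [486.0, 41.0, 89.0], [437.0, 32.0, 89.0], [431.0, 56.0, 89.0]]
base corners top [[416.0, 75.0, 14.0], [448.0, -86.0, 14.0], [659.0, 124.0, 14.0]]
base corners side [[414.0, 79.0, 14.0], [445.0, -86.0, 14.0], [663.0, 126.0, 14.0]]
```

```bash
cat >> h.py <<'E'
a=np.radians(11.0);YS=np.array([np.cos(a),np.sin(a),0]);XS=np.array([np.sin(a),-np.cos(a),0]);O=np.array([.553,.0195,0])
S=np.c_[XS,YS,[0,0,1]]                       # station -> world
def tgt(lean): l=np.radians(lean);s,c=np.sin(l),np.cos(l);return S@np.c_[[0,-1,0],[-c,0,-s],[s,0,-c]]
def go(p,lean=45):                            # p in station mm
    st=read_state();R=Ro.from_rotvec(st["tcp_rot"]).as_matrix();x=np.array(st["tool_pos"])
    print("t",round(st["time"],2),"station TCP mm",(S.T@(x-O)*1e3).round(1),"F(st)",(S.T@st["wrist_force"]).round(1),"w",round(st["width"],2))
    print("turn",Ro.from_matrix(R.T@tgt(lean)).as_rotvec().round(3),"then delta mm",(tgt(lean).T@(O+S@(np.array(p)/1e3)-x)*1e3).round(1))
E
python3 -c "
from h import *
go([-38,-145,160])"
```

```text
t 0.1 station TCP mm [-680.5 -227.5  230.1] F(st) [-0.2 -0.5 -0.8] w 1.0
turn [ 0.767 -0.194 -0.467] then delta mm [ -82.5 -404.8  503.8]
```

>>> jog_arm(turn=[[0.096,-0.024,-0.058],[0.096,-0.024,-0.058],[0.096,-0.024,-0.058],[0.096,-0.024,-0.058],[0.096,-0.024,-0.058],[0.096,-0.024,-0.058],[0.096,-0.024,-0.058],[0.095,-0.026,-0.061],[0,0,0]], delta_pos=[[0,0,0],[0,0,0],[0,0,0],[0,0,0],[0,0,0],[0,0,0],[0,0,0],[0,0,0],[0,0,0]], gripper=[0,0,0,0,0,0,0,0,0])

```text
time: 0.85
tool_pos: [0.1978, 0.6448, 0.224]
tcp_rot: [-0.282, 2.82, -1.184]
wrist_force: [-1.2, -0.7, -3.3]
width: 0.005
grip_force: 0.0
```

```bash
python3 -c "
from h import *
go([-38,-145,160])"
```

```text
t 0.85 station TCP mm [-681.5 -229.3  224. ] F(st) [ 0.4 -1.3 -3.3] w 0.01
turn [-0.009 -0.001  0.008] then delta mm [ -84.3 -409.8  500.3]
```

>>> jog_arm(turn=[[0,0,0],[0,0,0],[0,0,0],[0,0,0],[0,0,0],[0,0,0],[0,0,0],[0,0,0],[0,0,0],[0,0,0],[0,0,0],[0,0,0],[0,0,0],[0,0,0],[0,0,0],[0,0,0],[0,0,0],[0,0,0],[0,0,0]], delta_pos=[[-0.0047,-0.0228,0.0278],[-0.0047,-0.0228,0.0278],[-0.0047,-0.0228,0.0278],[-0.0047,-0.0228,0.0278],[-0.0047,-0.0228,0.0278],[-0.0047,-0.0228,0.0278],[-0.0047,-0.0228,0.0278],[-0.0047,-0.0228,0.0278],[-0.0047,-0.0228,0.0278],[-0.0047,-0.0228,0.0278],[-0.0047,-0.0228,0.0278],[-0.0047,-0.0228,0.0278],[-0.0047,-0.0228,0.0278],[-0.0047,-0.0228,0.0278],[-0.0047,-0.0228,0.0278],[-0.0047,-0.0228,0.0278],[-0.0047,-0.0228,0.0278],[-0.0047,-0.0228,0.0278],[0,0,0]], gripper=[0,0,0,0,0,0,0,0,0,0,0,0,0,0,0,0,0,0,0])

```text
time: 2.43
tool_pos: [0.4048, 0.0236, 0.1658]
tcp_rot: [-0.262, 2.827, -1.167]
wrist_force: [-1.6, -0.8, -0.7]
width: -0.002
grip_force: 0.0
```

```bash
python3 -c "
from h import *
go([-38,-145,90])
im=[vision.read_camera(n)[100:400,150:550,::-1] for n in('side','top')]
cv2.imwrite('pics/p1.png',cv2.hconcat([np.ascontiguousarray(i) for i in im]))"
```

```text
t 2.43 station TCP mm [ -32.3 -144.7  165.8] F(st) [ 0.5 -1.7 -0.7] w -0.0
turn [ 0.002 -0.004 -0.005] then delta mm [ 0.3 57.7 49.5]
```

View pics/p1.png

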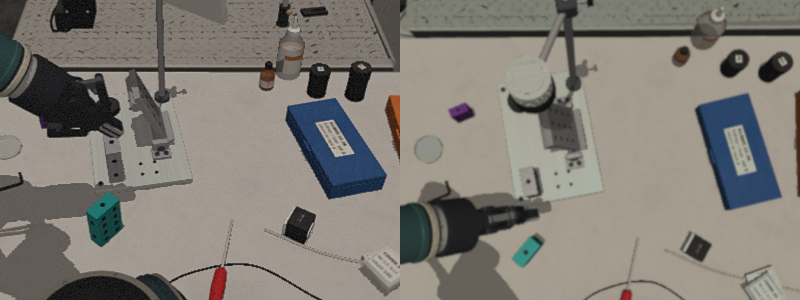

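The tool is leaning as planned, with fingertips at left-panel (118,130) and right-panel (540,210), clear of the lamp and of the teal block. The block still stands at (113,140).

>>> jog_arm(turn=[[0,0,0],[0,0,0],[0,0,0],[0,0,0]], delta_pos=[[0,0.02,0.017],[0,0.02,0.017],[0,0.018,0.016],[0,0,0]], gripper=[0,0,0,0])

```text
time: 2.87
tool_pos: [0.4024, 0.0347, 0.0865]
tcp_rot: [-0.276, 2.829, -1.168]
wrist_force: [-0.3, -0.4, 0.0]
width: -0.002
grip_force: 0.0
```

```bash
python3 -c "
from h import *
go([-38,-121,88])"
```

```text
t 2.87 station TCP mm [ -43.6 -145.    86.5] F(st) [ 0.4 -0.4  0. ] w -0.0
turn [ 0.003 -0.003  0.004] then delta mm [-24.   -5.1   2.9]
```

>>> jog_arm(turn=[[0,0,0],[0,0,0],[0,0,0],[0,0,0],[0,0,0],[0,0,0],[0,0,0],[0,0,0]], delta_pos=[[-0.008,-0.005,0.003],[-0.008,0,0],[-0.004,0,0],[-0.003,0,0],[-0.003,0,0],[-0.003,0,0],[-0.003,0,0],[-0.003,0,0]], gripper=[0,0,0,0,0,0,0,0])

```text
time: 3.53
tool_pos: [0.4381, 0.0328, 0.0944]
tcp_rot: [-0.266, 2.826, -1.182]
wrist_force: [-14.1, -1.2, 24.3]
width: 0.002
grip_force: 12.0
```

```bash
python3 -c "
from h import *
go([-38,-121,88])
im=vision.read_camera('side')[160:310,215:365,::-1]
cv2.imwrite('pics/p2.png',cv2.resize(np.ascontiguousarray(im),(450,450)))"
```

```text
t 3.53 station TCP mm [ -35.  -110.2   94.4] F(st) [ -1.5 -14.1  24.3] w 0.0
turn [-0.006 -0.008 -0.001] then delta mm [10.8  6.6  2.4]
```

View pics/p2.png

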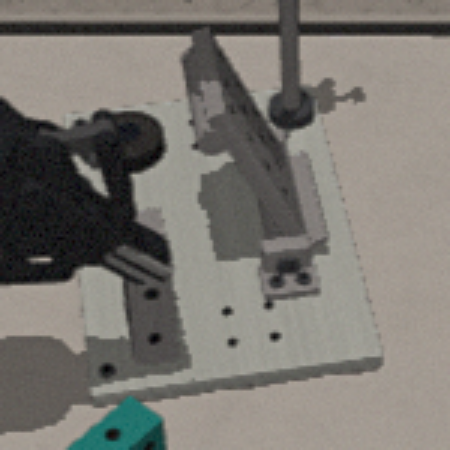

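The fingers have ridden up onto the block's top edge (upward force 24 N), and the block is still standing in place at about (155,320). I'll back off and push lower.

>>> jog_arm(turn=[[0,0,0],[0,0,0],[0,0,0],[0,0,0],[0,0,0]], delta_pos=[[0.003,-0.004,-0.004],[0.014,0,0],[0.014,0,0],[0.005,0.01,0.01],[0,0,0]], gripper=[0,0,0,0,0])

```text
time: 4.0
tool_pos: [0.4032, 0.0282, 0.0815]
tcp_rot: [-0.274, 2.827, -1.167]
wrist_force: [-1.5, -0.5, 0.2]
width: -0.001
grip_force: 0.0
```

```bash
python3 -c "
from h import *
go([-41,-135,77])
im=[np.ascontiguousarray(vision.read_camera(n)[160:310,s:s+150,::-1]) for n,s in(('side',215),('top',230))]
cv2.imwrite('pics/p3.png',cv2.resize(cv2.hconcat(im),(800,400)))"
```

```text
t 4.0 station TCP mm [ -37.1 -145.3   81.5] F(st) [ 0.2 -1.6  0.2] w -0.0
turn [ 0.003 -0.002  0.002] then delta mm [-10.3   5.9   0.5]
```

View pics/p3.png

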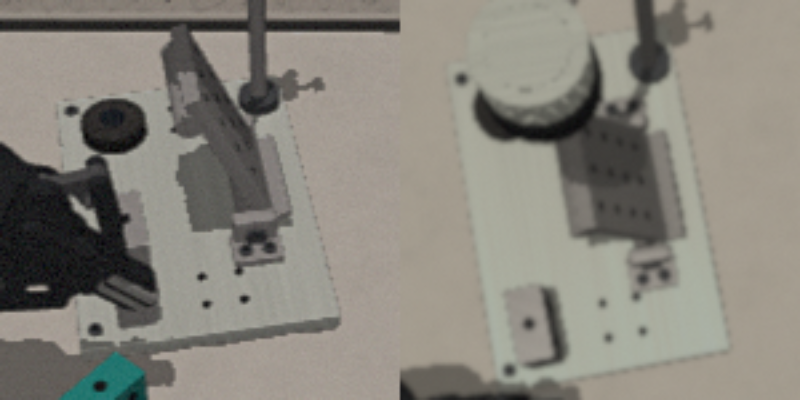

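The block is unmoved: its top is still at right-panel (530,325). The tool is clear behind it. Pushing lower now.

>>> jog_arm(turn=[[0,0,0],[0,0,0],[0,0,0],[0,0,0],[0,0,0],[0,0,0],[0,0,0],[0,0,0],[0,0,0]], delta_pos=[[-0.008,0.006,0.001],[-0.007,0,0],[-0.003,0,0],[-0.003,0,0],[-0.003,0,0],[-0.003,0,0],[-0.003,0,0],[-0.003,0,0],[0,0,0]], gripper=[0,0,0,0,0,0,0,0,0])

```text
time: 4.85
tool_pos: [0.4373, 0.0387, 0.078]
tcp_rot: [-0.272, 2.825, -1.167]
wrist_force: [-3.3, 0.1, 4.1]
width: -0.002
grip_force: 2.0
```

```bash
python3 -c "
from h import *
go([-41,-105,77])
im=[np.ascontiguousarray(vision.read_camera(n)[160:310,s:s+150,::-1]) for n,s in(('side',215),('top',230))]
cv2.imwrite('pics/p4.png',cv2.resize(cv2.hconcat(im),(800,400)))"
```

```text
t 4.85 station TCP mm [ -40.9 -109.9   78. ] F(st) [-0.7 -3.2  4.1] w -0.0
turn [0.002 0.    0.   ] then delta mm [-4.9  0.8  0.6]
```

View pics/p4.png

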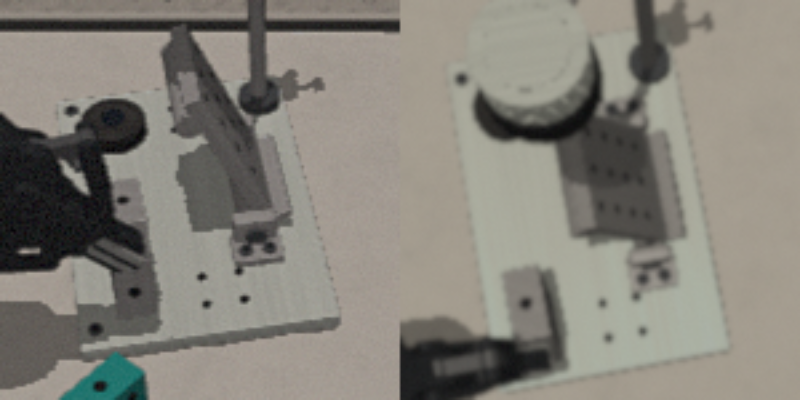

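The block is leaning: its top-face hole moved from right-panel (529,324) to (525,302). Force is low (about 5 N), so I'll carry on.

>>> jog_arm(turn=[[0,0,0],[0,0,0],[0,0,0],[0,0,0],[0,0,0],[0,0,0],[0,0,0],[0,0,0],[0,0,0],[0,0,0]], delta_pos=[[-0.003,0,0],[-0.003,0,0],[-0.003,0,0],[-0.003,0,0],[-0.003,0,0],[-0.003,0,0],[-0.003,0,0],[-0.003,0,0],[0,0,0],[0,0,0]], gripper=[0,0,0,0,0,0,0,0,0,0])

```text
time: 5.78
tool_pos: [0.4606, 0.0434, 0.0774]
tcp_rot: [-0.273, 2.825, -1.166]
wrist_force: [-0.6, 0.1, 0.2]
width: -0.001
grip_force: 0.0
```

```bash
python3 -c "
from h import *
go([-41,-105,77])
im=[np.ascontiguousarray(vision.read_camera(n)[160:310,s:s+150,::-1]) for n,s in(('side',215),('top',230))]
cv2.imwrite('pics/p5.png',cv2.resize(cv2.hconcat(im),(800,400)))"
```

```text
t 5.78 station TCP mm [-41.1 -86.1  77.4] F(st) [-0.2 -0.6  0.2] w -0.0
turn [0.003 0.    0.001] then delta mm [18.9  0.2  0.4]
```

View pics/p5.png

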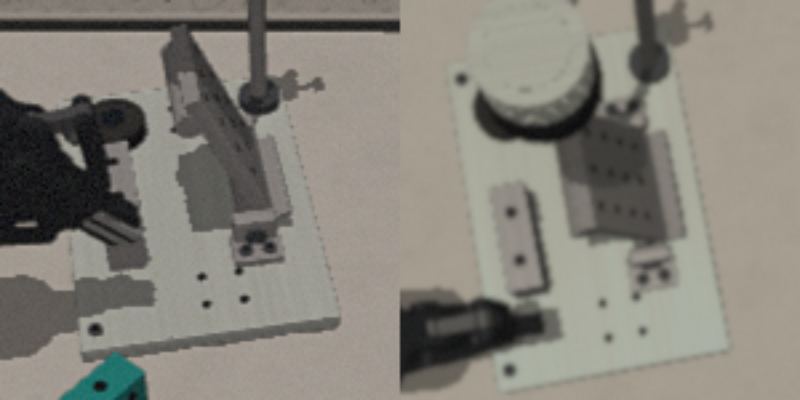

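The block has tipped over and lies on a long narrow side. Its top face in the right panel runs from (507,185) to (520,291), with holes at (511,211) and (520,260).

```bash
cat > blk.py <<'E'
from h import *
def holes(n,P,z=.064,r=6):                 # refine dark holes near P (full-image pixels)
    g=255-cv2.cvtColor(vision.read_camera(n),cv2.COLOR_RGB2GRAY).astype(float);out=[]
    for u,v in P:
        for _ in range(4):
            a,b=int(round(u)),int(round(v));w=g[b-3:b+4,a-3:a+4];w=np.clip(w-np.median(w)-8,0,None)
            yy,xx=np.mgrid[b-3:b+4,a-3:a+4]
            if w.sum()==0:break
            u,v=(w*xx).sum()/w.sum(),(w*yy).sum()/w.sum()
        out.append((u,v))
    X=(onplane(n,out,z)-O)@S*1e3;d=X[0]-X[-1]
    print(n,np.round(out,1).tolist(),"station",X.round(1).tolist(),"mid",X.mean(0).round(1),"yaw deg",np.degrees(np.arctan2(-d[0],d[1])).round(1));return X
E
python3 - <<'E'
from blk import *
t=lambda p:[(p[0]-400)/2.667+230,p[1]/2.667+160]
holes("top",[t((511,211)),t((520,260))])
print(((onplane("top",[t(p) for p in [(490,188),(523,182),(538,287),(505,296)]],.064)-O)@S*1e3).round(1))
E
```

```text
top [[271.2, 239.1], [274.5, 257.0]] station [[-48.6, -5.5, 64.0], [-48.2, -39.5, 64.0]] mid [-48.4 -22.5  64. ] yaw deg 0.7
[[-59.6  13.2  64. ]
 [-36.2  13.   64. ]
 [-38.3 -61.2  64. ]
 [-61.7 -63.   64. ]]
```

>>> jog_arm(turn=[[0,0,0],[0,0,0],[0,0,0],[0,0,0],[0,0,0],[0,0,0]], delta_pos=[[0,0.01,0.0115],[0,0.01,0.0115],[0,0.01,0.0115],[0,0,0],[-0.005,0,0],[-0.003,0,0]], gripper=[0,0,0,0,0,0])

```text
time: 6.43
tool_pos: [0.4695, 0.042, 0.0327]
tcp_rot: [-0.273, 2.824, -1.166]
wrist_force: [-0.6, -0.7, 0.2]
width: -0.001
grip_force: 0.0
```

```bash
python3 -c "
from blk import *
go([-38,-73,32])
holes('top',[(271.2,239.1),(274.5,257)])"
```

```text
t 6.43 station TCP mm [-38.  -77.6  32.7] F(st) [ 0.5 -0.7  0.2] w -0.0
turn [0.002 0.001 0.001] then delta mm [-4.6  0.5  0.5]
top [[271.2, 239.1], [274.5, 257.0]] station [[-48.6, -5.5, 64.0], [-48.2, -39.5, 64.0]] mid [-48.4 -22.5  64. ] yaw deg 0.6
```

Push about 16 mm and then measure again.

>>> jog_arm(turn=[[0,0,0],[0,0,0],[0,0,0],[0,0,0],[0,0,0],[0,0,0],[0,0,0],[0,0,0]], delta_pos=[[-0.003,0,0],[-0.003,0,0],[-0.003,0,0],[-0.003,0,0],[-0.003,0,0],[-0.003,0,0],[-0.002,0,0],[0,0,0]], gripper=[0,0,0,0,0,0,0,0])

```text
time: 7.15
tool_pos: [0.487, 0.0444, 0.0326]
tcp_rot: [-0.27, 2.827, -1.172]
wrist_force: [-5.1, -0.8, 2.9]
width: 0.002
grip_force: 2.3
```

```bash
python3 -c "
from blk import *
go([-38,-48.5,32])
holes('top',[(270.5,234),(273.5,252)])"
```

```text
t 7.15 station TCP mm [-37.  -60.1  32.6] F(st) [-0.2 -5.2  2.9] w 0.0
turn [-0.    -0.004  0.   ] then delta mm [-11.6   1.1  -0.3]
top [[271.7, 233.9], [274.6, 251.7]] station [[-46.2, 4.2, 64.0], [-46.3, -29.7, 64.0]] mid [-46.2 -12.8  64. ] yaw deg -0.3
```

>>> jog_arm(turn=[[0,0,0],[0,0,0],[0,0,0],[0,0,0],[0,0,0],[0,0,0]], delta_pos=[[-0.003,0,0],[-0.003,0,0],[-0.003,0,0],[-0.002,0,0],[-0.0015,0,0],[0,0,0]], gripper=[0,0,0,0,0,0])

```text
time: 7.7
tool_pos: [0.4993, 0.0468, 0.0324]
tcp_rot: [-0.271, 2.827, -1.171]
wrist_force: [-4.8, -1.4, 3.9]
width: 0.0
grip_force: 2.4
```

```bash
python3 -c "
from blk import *
go([-38,-48.5,32])
holes('top',[(270.5,227),(273.5,245)])
cv2.imwrite('pics/s1.png',vision.read_camera('side')[:,:,::-1])"
```

```text
t 7.7 station TCP mm [-37.  -47.5  32.4] F(st) [ 0.4 -4.9  3.9] w 0.0
turn [ 0.    -0.004  0.   ] then delta mm [ 1.   1.  -0.4]
top [[270.5, 227.4], [273.4, 245.2]] station [[-46.2, 16.7, 64.0], [-46.5, -17.4, 64.0]] mid [-46.4  -0.4  64. ] yaw deg -0.5
```

>>> jog_arm(turn=[[0,0,0],[0,0,0],[0,0,0],[0,0,0],[0,0,0],[0,0,0],[0,0,0]], delta_pos=[[0.005,0,0],[0.02,0,0],[0.005,0,-0.04],[0,0,-0.04],[0,0,-0.04],[0,0,-0.04],[0,0,0]], gripper=[0,0,0,0,0,0,0])

```text
time: 8.38
tool_pos: [0.4534, 0.1597, 0.1511]
tcp_rot: [-0.272, 2.819, -1.15]
wrist_force: [2.0, 0.2, 0.1]
width: 0.003
grip_force: 0.0
```

Run:
```python
from blk import *
go([-38,-48.5,32])
holes('top',[(270.5,227),(273.5,245)])
im=[np.ascontiguousarray(vision.read_camera(n)[150:300,s:s+150,::-1]) for n,s in(('side',215),('top',230))]
big=cv2.resize(cv2.hconcat(im),(800,400),interpolation=cv2.INTER_CUBIC)
# predicted plate end upper edge corners for several angles
for k,deg in enumerate((60,66,72,78)):
    a=np.radians(deg);c=np.array([40-119*np.cos(a)+16*np.sin(a),0,24+119*np.sin(a)+16*np.cos(a)])
    X=[O+S@((c+[0,y,0])/1e3) for y in(-40,40)]
    print(deg,c.round(),proj('side',X).round(1).tolist(),proj('top',X).round(1).tolist())
cv2.imwrite('pics/p6.png',big)
```

```text
t 8.38 station TCP mm [-156.7  -71.   151.1] F(st) [0.2 2.  0.1] w 0.0
turn [ 0.009  0.012 -0.004] then delta mm [-22.5   0.3 168.1]
top [[270.5, 227.4], [273.4, 245.2]] station [[-46.2, 16.7, 64.0], [-46.5, -17.4, 64.0]] mid [-46.4  -0.4  64. ] yaw deg -0.5
60 [ -6.   0. 135.] [[281.0, 200.7], [275.6, 171.7]] [[293.9, 247.3], [285.8, 202.0]]
66 [  6.   0. 139.] [[287.9, 197.9], [282.1, 169.1]] [[300.6, 245.6], [292.4, 200.1]]
72 [ 18.   0. 142.] [[295.0, 195.7], [288.8, 167.0]] [[307.7, 244.0], [299.3, 198.3]]
78 [ 31.   0. 144.] [[302.3, 194.1], [295.7, 165.5]] [[315.0, 242.4], [306.5, 196.7]]
```

View pics/p6.png

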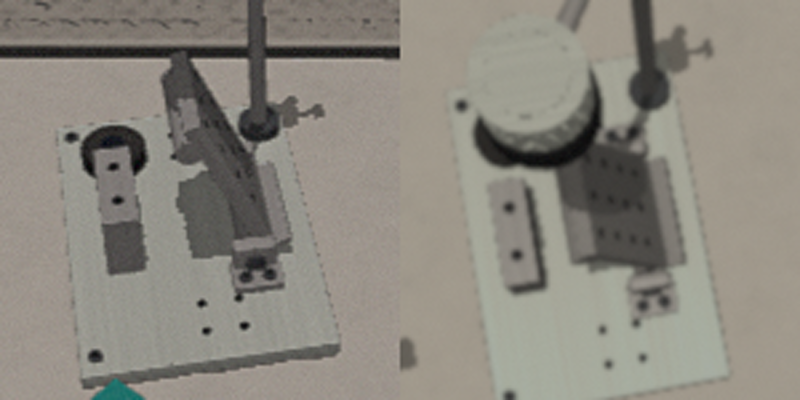

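The block lies centred with its holes at right-panel (509,208) and (516,255), giving a station centre of (-46.4, -0.4). The plate's free edge, at right (583,262) and left (187,52), corresponds to about 66°. Next I approach above the free edge.

>>> jog_arm(turn=[[0,0,0],[0,0,0],[0,0,0],[0,0,0],[0,0,0],[0,0,0]], delta_pos=[[-0.0142,-0.0274,-0.0028],[-0.0142,-0.0274,-0.0028],[-0.0142,-0.0274,-0.0028],[-0.0142,-0.0274,-0.0028],[-0.0142,-0.0274,-0.0028],[0,0,0]], gripper=[0,0,0,0,0,0])

```text
time: 9.03
tool_pos: [0.5394, 0.078, 0.2554]
tcp_rot: [-0.265, 2.821, -1.166]
wrist_force: [0.6, 0.4, 1.4]
width: 0.001
grip_force: 0.0
```

```bash
python3 -c "
from blk import *
go([36,0,152])"
```

```text
t 9.03 station TCP mm [-60.   -2.2 255.4] F(st) [-0.3  0.6  1.4] w 0.0
turn [ 0.001  0.002 -0.006] then delta mm [ -2.2   5.3 141. ]
```

>>> jog_arm(turn=[[0,0,0],[0,0,0],[0,0,0],[0,0,0],[0,0,0],[0,0,0],[0,0,0]], delta_pos=[[-0.002,0.003,0.02],[0,0,0.025],[0,0,0.025],[0,0,0.025],[0,0,0.025],[0,0,0.02],[0,0,0]], gripper=[0,0,0,0,0,0,0])

```text
time: 9.62
tool_pos: [0.5519, -0.0174, 0.145]
tcp_rot: [-0.275, 2.834, -1.173]
wrist_force: [-0.7, -0.3, -0.5]
width: -0.0
grip_force: 0.0
```

```bash
python3 -c "
from blk import *
go([22,0,138])
im=[np.ascontiguousarray(vision.read_camera(n)[r:r+200,s:s+200,::-1]) for n,s,r in(('side',200,100),('top',215,120))]
cv2.imwrite('pics/p7.png',cv2.resize(cv2.hconcat(im),(800,400),interpolation=cv2.INTER_CUBIC))"
```

```text
t 9.62 station TCP mm [ 36.   -8.1 145. ] F(st) [ 0.2 -0.8 -0.5] w -0.0
turn [ 0.001 -0.01   0.005] then delta mm [-8.1 14.8 -5. ]
```

View pics/p7.png

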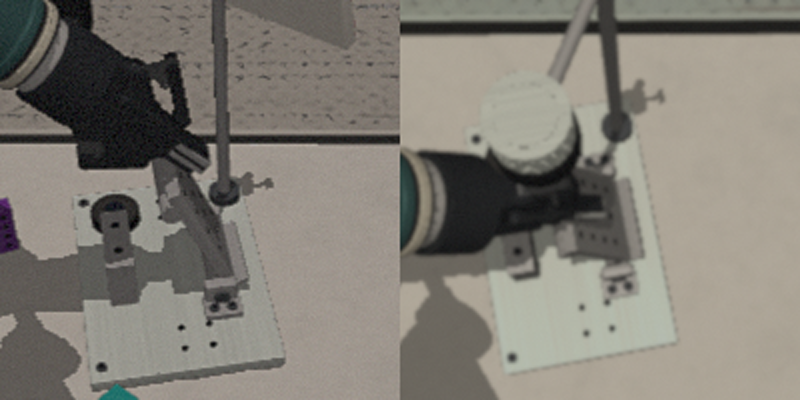

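The fingertips reach over the free edge (left panel (190,155), right panel (590,203)). They pass clear of the lamp head (right (530,115)), the block lies in place at left (118,240), and there is no contact force yet. Now I draw the plate down slowly.

>>> jog_arm(turn=[[0,0,0],[0,0,0],[0,0,0],[0,0,0],[0,0,0],[0,0,0],[0,0,0],[0,0,0],[0,0,0]], delta_pos=[[-0.003,0.003,0],[-0.003,0.003,0],[-0.002,0.003,0],[0,0.003,0],[0,0.003,0],[0,0.003,0],[0,0.003,0],[0,0.003,-0.0005],[0,0.003,-0.0005]], gripper=[0,0,0,0,0,0,0,0,0])

```text
time: 10.47
tool_pos: [0.5624, 0.0076, 0.1388]
tcp_rot: [-0.267, 2.818, -1.174]
wrist_force: [-9.0, 5.2, 27.9]
width: 0.001
grip_force: 11.5
```

```bash
cat > pl.py <<'E'
from blk import *
go([-38,0,95])
E
python3 pl.py
```

```text
t 10.47 station TCP mm [ 13.5   6.9 138.8] F(st) [-6.8 -7.8 27.9] w 0.0
turn [-0.005  0.002 -0.004] then delta mm [ 6.9 67.4 -5.5]
```

The reaction points up along the plate, so the fingertips are standing on the end face. That puts the plate nearer 72°. I'll back off, reach further over and try again.

>>> jog_arm(turn=[[0,0,0],[0,0,0],[0,0,0],[0,0,0],[0,0,0],[0,0,0]], delta_pos=[[0.002,-0.005,-0.004],[0.002,-0.011,0],[0.002,-0.012,0],[0,0,0.01],[0,0,0.01],[0,0,0]], gripper=[0,0,0,0,0,0])

```text
time: 10.97
tool_pos: [0.5589, -0.0262, 0.1384]
tcp_rot: [-0.272, 2.829, -1.168]
wrist_force: [0.2, 0.9, -0.9]
width: -0.005
grip_force: 0.0
```

```bash
python3 pl.py
```

```text
t 10.97 station TCP mm [ 46.   -2.9 138.4] F(st) [-0.8  0.3 -0.9] w -0.0
turn [ 0.002 -0.004  0.002] then delta mm [ -2.9  90.1 -28.7]
```

>>> jog_arm(turn=[[0,0,0],[0,0,0],[0,0,0],[0,0,0],[0,0,0]], delta_pos=[[-0.002,0.003,0],[0,0.003,0],[0,0.003,0],[0,0.003,0],[0,0.003,0]], gripper=[0,0,0,0,0])

```text
time: 11.38
tool_pos: [0.5605, -0.0129, 0.1298]
tcp_rot: [-0.274, 2.825, -1.167]
wrist_force: [-0.4, 0.4, -0.8]
width: -0.004
grip_force: 0.0
```

```bash
python3 pl.py
```

```text
t 11.38 station TCP mm [ 33.2   1.2 129.8] F(st) [-0.5 -0.3 -0.8] w -0.0
turn [0.002 0.    0.001] then delta mm [  1.2  75.  -25.8]
```

>>> jog_arm(turn=[[0,0,0],[0,0,0],[0,0,0],[0,0,0],[0,0,0],[0,0,0]], delta_pos=[[0,0.003,0],[0,0.003,0],[0,0.003,0],[0,0.003,0],[0,0.003,0],[0,0.003,0]], gripper=[0,0,0,0,0,0])

```text
time: 11.88
tool_pos: [0.559, -0.0008, 0.119]
tcp_rot: [-0.272, 2.822, -1.168]
wrist_force: [-0.9, 0.4, 5.0]
width: -0.005
grip_force: 2.1
```

```bash
python3 pl.py
```

```text
t 11.88 station TCP mm [ 21.   2. 119.] F(st) [-0.5 -0.8  5. ] w -0.0
turn [ 0.001  0.002 -0.001] then delta mm [  2.   58.7 -24.8]
```

>>> jog_arm(turn=[[0,0,0],[0,0,0],[0,0,0],[0,0,0],[0,0,0],[0,0,0]], delta_pos=[[0,0.003,-0.0012],[0,0.003,-0.0012],[0,0.003,-0.0012],[0,0.003,-0.001],[0,0.003,-0.001],[0,0.003,-0.001]], gripper=[0,0,0,0,0,0])

```text
time: 12.38
tool_pos: [0.5546, 0.0164, 0.1091]
tcp_rot: [-0.273, 2.825, -1.167]
wrist_force: [1.7, -2.5, 1.0]
width: -0.0
grip_force: 1.1
```

```bash
cat >> pl.py <<'E'
# corner-of-end estimate: bright/dark plate edges projected for candidate angles
im=vision.read_camera('side');cv2.imwrite('pics/pl_%d.png'%int(read_state()['time']*100),im[:,:,::-1])
E
python3 pl.py
```

```text
t 12.38 station TCP mm [  3.3   1.  109.1] F(st) [2.8 1.2 1. ] w -0.0
turn [ 0.002 -0.     0.001] then delta mm [  1.   39.2 -19.2]
```

>>> jog_arm(turn=[[0,0,0],[0,0,0],[0,0,0],[0,0,0],[0,0,0],[0,0,0],[0,0,0],[0,0,0]], delta_pos=[[0,0.003,-0.0014],[0,0.003,-0.0014],[0,0.003,-0.0014],[0,0.003,-0.0014],[0,0.003,-0.0014],[0,0.003,-0.0014],[0,0.003,-0.0014],[0,0.003,-0.0014]], gripper=[0,0,0,0,0,0,0,0])

```text
time: 13.1
tool_pos: [0.5499, 0.041, 0.1004]
tcp_rot: [-0.273, 2.825, -1.166]
wrist_force: [-0.1, -2.7, 0.8]
width: 0.002
grip_force: 1.1
```

```bash
python3 pl.py
```

```text
t 13.1 station TCP mm [-21.7   1.1 100.4] F(st) [ 2.7 -0.6  0.8] w 0.0
turn [0.002 0.    0.001] then delta mm [ 1.1 15.3 -7.7]
```

>>> jog_arm(turn=[[0,0,0],[0,0,0],[0,0,0],[0,0,0],[0,0,0]], delta_pos=[[0,0.002,-0.001],[0,0.002,-0.001],[0,0.002,-0.001],[0,0.002,-0.001],[0,0.001,-0.0005]], gripper=[0,0,0,0,0])

```text
time: 13.57
tool_pos: [0.5482, 0.0504, 0.0973]
tcp_rot: [-0.273, 2.825, -1.166]
wrist_force: [0.7, -2.3, 1.1]
width: -0.0
grip_force: 1.0
```

```bash
python3 pl.py
```

```text
t 13.57 station TCP mm [-31.2   1.1  97.3] F(st) [2.4 0.3 1.1] w -0.0
turn [0.002 0.    0.001] then delta mm [ 1.1  6.4 -3.2]
```

>>> jog_arm(turn=[[0,0,0],[0,0,0],[0,0,0],[0,0,0],[0,0,0]], delta_pos=[[0,0.001,-0.0003],[0,0.001,-0.0003],[0,0.001,-0.0003],[0,0.001,-0.0003],[0,0.001,-0.0003]], gripper=[0,0,0,0,0])

```text
time: 14.03
tool_pos: [0.5476, 0.0527, 0.0962]
tcp_rot: [-0.272, 2.822, -1.174]
wrist_force: [1.9, -12.3, 4.6]
width: -0.003
grip_force: 4.9
```

```bash
python3 pl.py
```

```text
t 14.03 station TCP mm [-33.6   1.   96.2] F(st) [12.4 -0.4  4.6] w -0.0
turn [-0.003 -0.001  0.001] then delta mm [ 1.   4.  -2.2]
```

>>> jog_arm(turn=[[0,0,0],[0,0,0],[0,0,0],[0,0,0],[0,0,0],[0,0,0],[0,0,0],[0,0,0],[0,0,0]], delta_pos=[[0,-0.003,0],[0,-0.005,0],[0,-0.012,0],[0,-0.012,-0.01],[0,0,-0.04],[0,0,-0.04],[0,0,-0.04],[0.03,0,-0.025],[0,0,0]], gripper=[0,0,0,0,0,0,0,0,0])

```text
time: 14.83
tool_pos: [0.5006, 0.1375, 0.2329]
tcp_rot: [-0.271, 2.823, -1.157]
wrist_force: [0.1, -0.0, 0.2]
width: 0.006
grip_force: 0.0
```

```bash
cat > fin.py <<'E'
from blk import *
go([-38,0,95])
T=vision.read_camera('top');Sd=vision.read_camera('side')
def pts(deg):
    a=np.radians(deg);u=np.array([-np.cos(a),0,np.sin(a)]);n=np.array([np.sin(a),0,np.cos(a)]);h=np.array([40,0,24.])
    return {"end up":h+119*u+16*n,"end low":h+119*u+4*n}
def sp(n,X):return proj(n,[O+S@(np.array(X)/1e3)])[0]
# grey profiles across the end edge along plate midline offset y=-30, against predicted positions
for n,im in(("top",T),("side",Sd)):
    g=cv2.GaussianBlur(cv2.cvtColor(im,cv2.COLOR_RGB2GRAY),(3,3),0)
    for y in(-30,-15,0):
        c=sp(n,pts(30)["end up"]+[0,y,0])
        print(n,"y",y,"pred up edge u for 26..36deg:",[round(sp(n,pts(d)["end up"]+[0,y,0])[0],1) for d in(26,28,30,32,34)],"v",round(c[1],1),"low@30",sp(n,pts(30)["end low"]+[0,y,0]).round(1))
        print("   ",int(c[0])-12,g[int(round(c[1])),int(c[0])-12:int(c[0])+12].tolist())
cv2.imwrite('pics/f_top.png',T[:,:,::-1]);cv2.imwrite('pics/f_side.png',Sd[:,:,::-1])
E
python3 fin.py
```

```text
t 14.83 station TCP mm [-125.9  -29.   232.9] F(st) [0.  0.1 0.2] w 0.01
turn [ 0.007  0.006 -0.003] then delta mm [-29.   35.4 159.7]
top y -30 pred up edge u for 26..36deg: [np.float64(265.2), np.float64(266.2), np.float64(267.3), np.float64(268.5), np.float64(269.8)] v 250.1 low@30 [264.9 251.6]
    255 [154, 154, 155, 160, 166, 168, 169, 168, 165, 154, 134, 115, 108, 112, 115, 115, 115, 115, 114, 114, 114, 115, 115, 116]
top y -15 pred up edge u for 26..36deg: [np.float64(263.8), np.float64(264.9), np.float64(266.0), np.float64(267.2), np.float64(268.4)] v 241.9 low@30 [263.5 243.5]
    253 [155, 153, 151, 154, 161, 166, 168, 168, 167, 163, 151, 129, 112, 110, 115, 116, 116, 116, 116, 115, 115, 115, 115, 116]
top y 0 pred up edge u for 26..36deg: [np.float64(262.5), np.float64(263.5), np.float64(264.6), np.float64(265.8), np.float64(267.0)] v 233.7 low@30 [262.2 235.4]
    252 [153, 152, 151, 155, 162, 166, 167, 167, 166, 159, 143, 121, 106, 106, 111, 113, 112, 109, 100, 88, 82, 90, 103, 111]
side y -30 pred up edge u for 26..36deg: [np.float64(250.9), np.float64(252.0), np.float64(253.3), np.float64(254.6), np.float64(256.0)] v 216.9 low@30 [250.4 221.8]
    241 [151, 152, 152, 151, 151, 152, 152, 148, 134, 112, 95, 96, 105, 110, 110, 109, 108, 98, 79, 66, 75, 96, 109, 111]
side y -15 pred up edge u for 26..36deg: [np.float64(250.1), np.float64(251.3), np.float64(252.5), np.float64(253.9), np.float64(255.3)] v 211.2 low@30 [249.7 216. ]
    240 [151, 152, 152, 153, 149, 120, 64, 27, 30, 57, 84, 95, 101, 108, 110, 111, 111, 110, 109, 110, 111, 111, 111, 111]
side y 0 pred up edge u for 26..36deg: [np.float64(249.4), np.float64(250.6), np.float64(251.8), np.float64(253.1), np.float64(254.5)] v 205.6 low@30 [249.  210.4]
    239 [150, 150, 152, 153, 150, 128, 83, 46, 40, 58, 79, 91, 102, 111, 110, 107, 107, 103, 87, 67, 68, 86, 103, 108]
```

Run:
```python
from h import *
g=cv2.cvtColor(cv2.imread('pics/f_side.png'),cv2.COLOR_BGR2GRAY)
for z in(18,26,34):
    X=[O+S@(np.array([x,-37.5,z])/1e3) for x in range(-80,-10,3)]
    P=proj('side',X).astype(np.float32);v=cv2.remap(g,P[:,0].reshape(1,-1),P[:,1].reshape(1,-1),1)[0]
    print(z,list(zip(range(-80,-10,3),v.tolist())))
X=[O+S@(np.array([-46.5,y,14])/1e3) for y in range(-70,-10,3)]
P=proj('side',X).astype(np.float32);print(list(zip(range(-70,-10,3),cv2.remap(g,P[:,0].reshape(1,-1),P[:,1].reshape(1,-1),1)[0].tolist())))
```

```text
18 [(-80, 152), (-77, 151), (-74, 146), (-71, 149), (-68, 148), (-65, 147), (-62, 147), (-59, 101), (-56, 80), (-53, 89), (-50, 89), (-47, 89), (-44, 82), (-41, 80), (-38, 89), (-35, 102), (-32, 107), (-29, 91), (-26, 91), (-23, 111), (-20, 114), (-17, 106), (-14, 93), (-11, 103)]
26 [(-80, 150), (-77, 151), (-74, 147), (-71, 146), (-68, 149), (-65, 146), (-62, 144), (-59, 84), (-56, 77), (-53, 77), (-50, 76), (-47, 79), (-44, 75), (-41, 74), (-38, 77), (-35, 81), (-32, 87), (-29, 89), (-26, 88), (-23, 87), (-20, 87), (-17, 91), (-14, 87), (-11, 89)]
34 [(-80, 149), (-77, 151), (-74, 148), (-71, 150), (-68, 152), (-65, 148), (-62, 151), (-59, 95), (-56, 76), (-53, 77), (-50, 77), (-47, 77), (-44, 78), (-41, 76), (-38, 76), (-35, 82), (-32, 87), (-29, 84), (-26, 90), (-23, 86), (-20, 88), (-17, 86), (-14, 88), (-11, 88)]
[(-70, 147), (-67, 149), (-64, 146), (-61, 149), (-58, 149), (-55, 148), (-52, 147), (-49, 147), (-46, 146), (-43, 146), (-40, 150), (-37, 137), (-34, 94), (-31, 75), (-28, 76), (-25, 81), (-22, 76), (-19, 78), (-16, 76), (-13, 74)]
```

```bash
python3 -c "
from workcell import ticket
print(ticket.finish_job())"
```

```text
the job is handed in; nothing more can be done
None
```

The job is handed in: the block lies on a long narrow side, centred under the roller to about 1 mm. The plate was lowered gently until the roller met the block, at about 30° in the camera images (good to about 1.5°), and the arm is clear.

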